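Show the next side of the oiled ball

TASK

The freshly oiled wooden ball lies loose in its dished plate, and the plate is held down in the holding block: swing the clamp lever with the red knob open until its nose is well clear of the plate, then take the plate by its wooden handle and lift it a hand's width (10 cm) or more out of the block. Turn it in the air through a quarter turn, either way round, to show the next side of the ball, keeping the plate level and the ball in the middle, inside the dark ring, all the while, and touch neither the wet ball nor the tin, sanding block and brush lying round about. Leave the lever open and finish while still holding the plate up there by its handle, level and still.

Things in the scene. Friction and masses are not known exactly. Their poses are not given: they have to be found in the camera images.
- block: holding block of beech, fixed to the bench, 176 (x) by 190 (y) by 60 mm high. Origin: at bench level, straight below the middle of the round recess (66 mm wide, 8 mm deep) in which the plate's foot sits; the block reaches from -88 to +88 mm in x and from -75 to +115 mm in y. Two upright wooden dowels of 9 mm diameter at x -77 mm, y +16 and -16 mm, tops 84 mm above the bench, stand either side of the plate's handle, so that the plate cannot be turned before it is lifted
- seat (a point): middle of the floor of the recess, 52 mm above the bench; same axes as the block. The plate's origin lies here while it is seated
- clamp_lever (a joint): angle of the flat steel clamp lever about its upright pivot: 0 shut (its nose reaches 9 mm over the plate's rim, half a millimetre above it), growing clockwise seen from above, stop at 1.6 (open). Clear of the plate from 1.0 on. It stays where it is left; swinging it takes about 2 N at the knob
- lever_pivot (a point): pivot of the clamp lever, fixed on the block at x +20, y +87 mm, 85 mm above the bench (underside of the lever; the lever is 8 mm thick); same axes as the block
- lever_knob (a point): middle of the grip of the red knob, a fixed upright round grip 20 mm thick, which stands on the lever 75 mm from the pivot: grip from 99 to 130 mm above the bench, this point at 115 mm, knob top 134 mm. At joint value 0 it lies 75 mm from the pivot in the block's -x direction, at 1.57 in the block's +y direction
- plate: round dished plate of light wood, 130 mm across, 31 mm high, with a flat wooden handle; 0.13 kg. Origin: middle of the underside of its foot (64 mm wide); z up through the dish, the handle points along its -x. The dish is a hollow of 126 mm radius, 14 mm thick in the middle, with a burnt dark ring line of 28 mm radius. Seated, its axes are those of the block
- plate_handle (a point): place to grip the handle, 118 mm from the plate's axis, at mid-height of the handle; axes of the plate. The handle is 20 mm wide (y), 14 mm high (z), runs along x from the rim to 145 mm from the axis, and sticks out 57 mm past the block's front edge; seated, this point is 75 mm above the bench with nothing below it but the bench
- plate_middle (a point): middle of the dish's hollow, on its upper surface, 14 mm above the plate's origin; axes of the plate
- ball: loose ball of dark wood, 38 mm across, about 25 g, freshly oiled; rolls in the plate. Its axes turn with it
- ball_center (a point): centre of the ball; 19 mm above plate_middle when it lies in the middle
- oil_tin: green tin with a paper label, 72 mm across, 95 mm high, standing beside the block; origin at the centre of its underside. Leave alone
- sanding_block: cork sanding block, 70 by 110 mm, 38 mm high, lying on the bench; origin at the centre of its underside. Leave alone
- brush: flat brush with a wooden handle and a grey head, lying on the bench beyond the block; leave alone
There are look-alikes about, which are no part of the job. Of the things like the ball, leave any that is green; of the rest the larger one is meant.

How it is judged:
By the outcome, as a careful person would: the job done as asked, in the order asked, and still so for the second after the job is handed in, while the arm keeps its last pose, push and grip.
It also fails if it takes over 54 s, if anything falls off the work surface, if the arm or the gripper's body presses on something with over 40 N, if the wrist force passes 120 N, or if a joint passes its speed limit or range.

ROBOT

A 6-joint arm with a two-finger parallel gripper is mounted at the origin on the work surface. World frame = base frame: x ahead of the robot, y to its left, z up, the work surface at z = 0. Lengths are in mm, angles in degrees, forces in N, time in s.
With the tool pointing down it reaches from about 300 to 850 mm from the base axis. Payload 4.2 kg.
Tool frame: the origin (TCP) lies at the centre of the arm's flange, where the gripper is bolted on; the fingertips stand 191 mm ahead of it and the grasp point (between the pads) lies 172 mm ahead of it; z points along the fingers, x is the direction in which the jaws open and shut, and the axes are right-handed (so a half turn about z gives the same grasp; the last joint's range is limited). The gripper opens to 91 mm and grips with 3 to 60 N. Pads are 32 mm wide; open, the fingers measure 118 mm over their backs; the gripper's body (76 mm by 178 mm) begins 60 mm behind the grasp point.
Start: joints at [-66.119, 18.312, 89.639, -0, 72.044, -1.146], TCP at [243.247, -521.012, 404.776] pointing down, gripper open.
Joint ranges: [-177.97, 177.97], [-48.28, 115.42], [12.27, 149.76], [-77.06, 257.06], [2.81, 150.46], [-146.56, 146.56]. Speed limits (degrees/s): [147.25, 147.25, 180, 180, 180, 180].

INTERFACE

Orientations are given as [roll, pitch, yaw] about the fixed x, y, z axes, in that order (R = Rz(yaw) Ry(pitch) Rx(roll)).
In Python, from workcell import telemetry, imaging, env gives the robot as it stands. The module is installed in compiled form; this text tells all that it offers.
- The arm moves only by the tool jog_arm, never from a script. Its argument "series" is a list of rows, each a list of 3 entries, a list of its own where there are three numbers: the shift along the world's x, y, z in mm, then the turn, a rotation vector about the world's x, y, z in rad, then the opening, from 0 (shut) to 1 (fully open). In form: [[[x, y, z], [ax, ay, az], jaw], ...]. A call has exactly 5 rows; each row is the pose to reach, as a shift and turn from the pose measured when the call began; what a row does not reach only later rows make up. A row lasts 1/12 s, in which the tool goes at most 41.7 mm and 7.16 degrees, less where a joint would pass 70% of its speed; a pose out of reach is approached as far as the arm can. A call with a gripper value outside its range is refused whole. The fingers move at their own pace and stop on an object; "squeeze" is the grip in N (left out, the last holds). Time passes only in rows, so rows that repeat a pose let the fingers close, or fill a call up. It gives the time, the measured TCP pose, the force and the opening at its end, in the units of the state.
- telemetry.state(): the state, without advancing time (a new reading comes with each control period).
- imaging.grab_frame(name): name is "scene" or "side" or "wrist"; returns a dict with "pixels" (420x560x3 uint8, red, green, blue), "fov_y" (degrees; the focal length in pixels is half the picture's height over the tangent of half this angle, whatever the lens; pixels are square), "cx", "cy" (the principal point, pixels), "R" (3x3) and "t" (3): a world point X has camera coordinates R X + t; the wrist camera has in their place "T_tool_cam" (4x4, takes a point from camera to tool coordinates, whose origin is the TCP and whose axes are the tool frame's). Camera axes: x right, y down, z forward; pixel columns grow to the right and rows downward; lengths in mm; the calibration is good to about 2 mm. The wrist camera is an equidistant fisheye: a pixel r from the principal point sees the ray r / f radians off the axis. A picture is of the moment at which its call begins: read the wrist's pose just before it. There is no depth.
- env.job_done(): hands the job in, once; it reports no verdict.
The state is a dict: "time_s": time; "qpos": joint angles; "qvel": joint speeds; "effort": joint torques, N m; "ee_pos": TCP position; "ee_rot": TCP orientation; "force": force on the tool from outside, world axes, zero at the start; "torque": the same for the moment, N m; "gripper_width": finger opening in mm.
Only numpy, scipy, OpenCV 4.12 (cv2) and the standard library are available. Lean on these libraries where they do the work, as an engineer would, in place of code of your own. Each camera call takes 0.05 s, during which the arm holds its last target.

## Working session

There is one attempt and no reset: what is moved stays moved. The work goes in short steps, Python scripts to look and compute and a tool call to move; the robot and the scene stay as the last step left them, time stands still between calls to the robot, and variables do not carry over. Pictures are saved under pics/ and viewed, and the job is handed in when it is done.

Besides the shell and the picture viewer there is one more tool, called in YAML: its name, and indented under it one key for each argument. jog_arm: Moves the arm, as the interface text tells. Its arguments: {"type":"object","properties":{"series":{"type":"array"},"squeeze":{"type":"number"}},"required":["series"]}

```bash
mkdir -p pics
cat > h.py <<'E'
import numpy as np, cv2
from workcell import telemetry, imaging, env
def snap(name,fn):
    s=telemetry.state()
    f=imaging.grab_frame(name)
    cv2.imwrite('pics/'+fn+'.png',f['pixels'][:,:,::-1])
    import pickle; pickle.dump((s,f),open('pics/'+fn+'.pkl','wb'))
    return s,f
E
python3 - <<'E'
from h import *
for n in ['scene','side','wrist']:
    s,f=snap(n,n+'0'); print(n,f['fov_y'],f['cx'],f['cy'],f.get('R'),f.get('t'),f.get('T_tool_cam'))
print(s)
E
```

```text
scene 49.90857350865461 279.78812190261334 212.45746571574574 [[ 0.43569094  0.90006367  0.00766813]
 [ 0.52800134 -0.24866987 -0.81202086]
 [-0.72896364  0.35783892 -0.58357803]] [-295.66242547 -225.59437202 1597.3577171 ] None
side 47.02793044450297 282.23913392738626 208.97709880127906 [[ 0.96007263 -0.27920049 -0.01753944]
 [-0.20533896 -0.66073322 -0.72198859]
 [ 0.18999068  0.69676301 -0.69168262]] [-558.07042466  201.89645185  817.47690883] None
wrist 65.70646984690485 274.38960981807463 203.29230448320138 None None [[ 9.99999923e-01 -2.17876110e-04 -3.26559548e-04  7.73328863e-02]
 [ 2.94791131e-04  9.66106193e-01  2.58144800e-01 -7.28249238e+01]
 [ 2.59247617e-04 -2.58144876e-01  9.66106182e-01  2.01208169e+01]
 [ 0.00000000e+00  0.00000000e+00  0.00000000e+00  1.00000000e+00]]
{'time_s': 0.1, 'qpos': array([-6.61200733e+01,  1.83473542e+01,  8.96975922e+01,  2.98239344e-04,
        7.20402367e+01, -1.14588109e+00]), 'qvel': array([-0.07204437, -0.13100369, -0.14474167, -0.10713821, -0.01769063,
        0.00184113]), 'effort': array([-5.34759965e-04, -4.13331878e+01, -2.32509667e+01,  7.27820140e-02,
        4.21549135e-02, -5.99067607e-05]), 'ee_pos': array([ 243.18844533, -520.89602845,  404.02272213]), 'ee_rot': array([-1.79998013e+02,  8.51603608e-02, -6.49742829e+01]), 'force': array([ 0.26925373,  0.16045857, -1.08197883]), 'torque': array([ 0.00860775, -0.01049798, -0.01390628]), 'gripper_width': 91.45264009004471}
```

View pics/scene0.png

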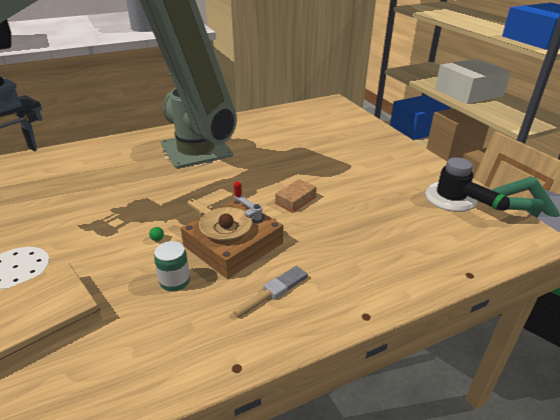

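View pics/side0.png

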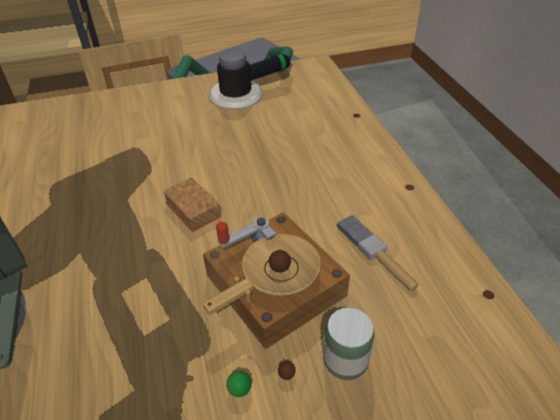

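View pics/wrist0.png

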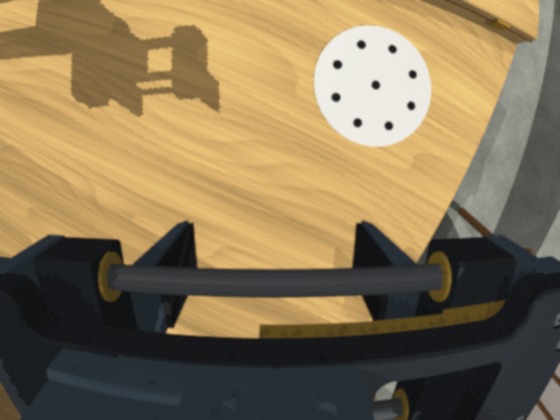

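The scene shows three ball-like things. In the side view they are the dark ball in the plate (280,262), a green one (239,384) and a small dark one (287,370). The one in the plate fits, being not green and the larger of the rest. I'll confirm it in an enlarged crop.

Run:
```python
import cv2
a=cv2.imread('pics/side0.png')[200:400,190:390]; cv2.imwrite('pics/side0c.png',cv2.resize(a,None,fx=3,fy=3,interpolation=cv2.INTER_CUBIC))
a=cv2.imread('pics/scene0.png')[165:305,140:330]; cv2.imwrite('pics/scene0c.png',cv2.resize(a,None,fx=4,fy=4,interpolation=cv2.INTER_CUBIC))
```

```text
(no output)
```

View pics/side0c.png

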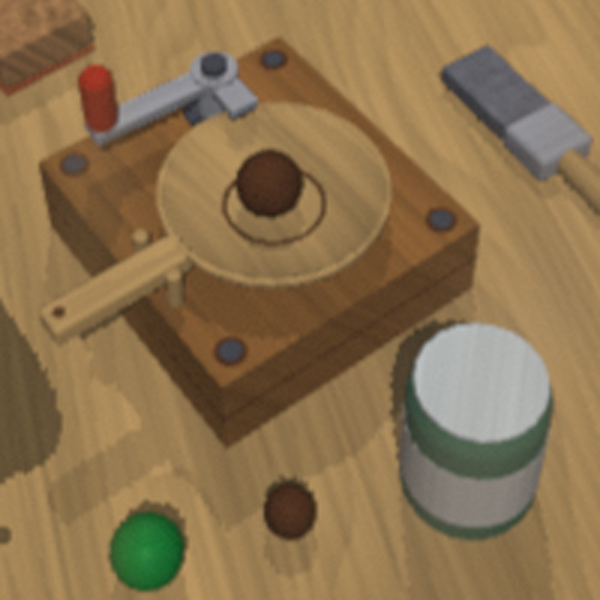

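View pics/scene0c.png

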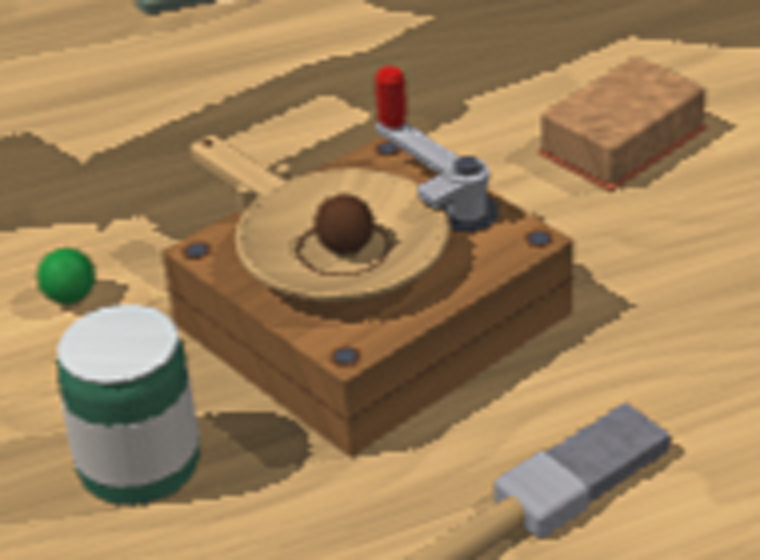

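```bash
cat > fit.py <<'E'
from h import *
import pickle
from scipy.optimize import least_squares
def proj(f,X):
    c=f['R']@X+np.array(f['t']); fl=210/np.tan(np.radians(f['fov_y']/2)); return np.array([f['cx']+fl*c[0]/c[2],f['cy']+fl*c[1]/c[2]])
F={n:pickle.load(open(f'pics/{n}0.pkl','rb'))[1] for n in('side','scene')}
S=lambda u,v:(u/3+190-.33,v/3+200-.33)
C=lambda u,v:(u/4+140-.4,v/4+165-.4)
obs=[('side',(88,115,60),S(283,38)),('side',(88,-75,60),S(480,228)),('side',(-88,-75,60),S(225,388)),('side',(-88,115,60),S(40,165)),
('side',(-88,-75,0),S(228,446)),('side',(88,-75,0),S(473,288)),
('scene',(-88,-75,60),C(166,255)),('scene',(88,-75,60),C(350,382)),('scene',(88,115,60),C(573,242)),('scene',(88,-75,0),C(350,456)),('scene',(88,115,0),C(572,313)),
('side',(-55,87,115),S(99,100)),('scene',(-55,87,115),C(391,100)),
('side',(20,87,93),S(213,66)),
('side',(-145,0,82),S(50,325)),('side',(0,0,85),S(268,183)),('scene',(0,0,85),C(344,224))]
def W(p,q):
    c,s=np.cos(p[2]),np.sin(p[2]); return np.array([p[0]+c*q[0]-s*q[1],p[1]+s*q[0]+c*q[1],q[2]])
def res(p): return np.concatenate([proj(F[n],W(p,q))-o for n,q,o in obs])
r=least_squares(res,[500,0,0.0],loss='soft_l1'); p=r.x
print(p,np.degrees(p[2])); print(res(p).reshape(-1,2).round(1))
np.save('p.npy',p)
for q in [(-55,87,115),(20,87,85),(-118,0,75),(0,0,85)]: print(q,W(p,q).round(1))
E
python3 fit.py
```

```text
[554.85396006 -90.70449467  -5.93043498] -339.78889494746886
[[-1.  -1.1]
 [ 0.6 -2. ]
 [-0.3 -0.3]
 [-0.5 -1.1]
 [ 0.3  0.8]
 [ 0.2 -0.6]
 [-1.3 -1.4]
 [-1.5 -0.2]
 [ 0.1 -1. ]
 [ 0.1  0.3]
 [ 0.1 -0.5]
 [ 1.1  0. ]
 [-1.3 -1. ]
 [ 0.5  1.2]
 [-0.9 -1.7]
 [ 2.3  0.4]
 [-0.6  0.3]]
(-55, 87, 115) [473.2 -28.1 115. ]
(20, 87, 85) [543.6  -2.2  85. ]
(-118, 0, 75) [ 444.1 -131.5   75. ]
(0, 0, 85) [554.9 -90.7  85. ]
```

The plate's ball is clearly the larger dark one; the small one lies on the bench at crop (290,508). The block fit is good to about 1 px, with the block yawed about 20.2°. The knob is at about (473,-28) and the pivot at (544,-2). I'll move above the knob first.

jog_arm:
  series:
    - [[230,493,0],[0,0,1.487],0.5]
    - [[230,493,0],[0,0,1.487],0.5]
    - [[230,493,0],[0,0,1.487],0.5]
    - [[230,493,0],[0,0,1.487],0.5]
    - [[230,493,0],[0,0,1.487],0.5]

```text
time_s: 0.57
ee_pos: [331.5, -330.4, 404.3]
ee_rot: [-180.0, 0.0, -28.9]
force: [1.2, -0.8, -0.1]
gripper_width: 60.3
```

jog_arm:
  series:
    - [[142,302,0],[0,0,0.857],0.5]
    - [[142,302,0],[0,0,0.857],0.5]
    - [[142,302,0],[0,0,0.857],0.5]
    - [[142,302,0],[0,0,0.857],0.5]
    - [[142,302,0],[0,0,0.857],0.5]

```text
time_s: 0.98
ee_pos: [419.8, -141.5, 404.4]
ee_rot: [180.0, 0.0, 7.0]
force: [1.0, -0.4, -0.5]
gripper_width: 45.5
```

jog_arm:
  series:
    - [[53.4,113.4,0],[0,0,0.23],0.5]
    - [[53.4,113.4,0],[0,0,0.23],0.5]
    - [[53.4,113.4,0],[0,0,0.23],0.5]
    - [[53.4,113.4,-40],[0,0,0.23],0.5]
    - [[53.4,113.4,-60],[0,0,0.23],0.5]

```text
time_s: 1.4
ee_pos: [473.4, -25.5, 342.4]
ee_rot: [-180.0, 0.1, 20.4]
force: [-1.1, -0.3, -0.8]
gripper_width: 45.3
```

Run:
```python
from h import *
s,f=snap('wrist','w1');print(s['ee_pos'],s['ee_rot'])
snap('side','s1')
a=cv2.imread('pics/w1.png');b=cv2.imread('pics/s1.png')[180:340,150:350]
cv2.imwrite('pics/s1c.png',cv2.resize(b,None,fx=3,fy=3))
```

```text
[473.4321567  -25.52825072 342.386489  ] [-1.79969491e+02  9.12771811e-02  2.04493892e+01]
```

View pics/w1.png

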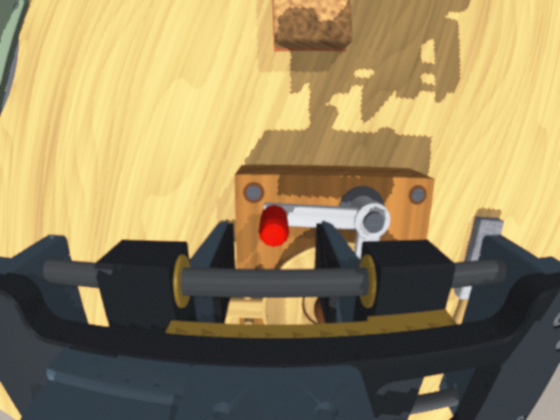

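View pics/s1c.png

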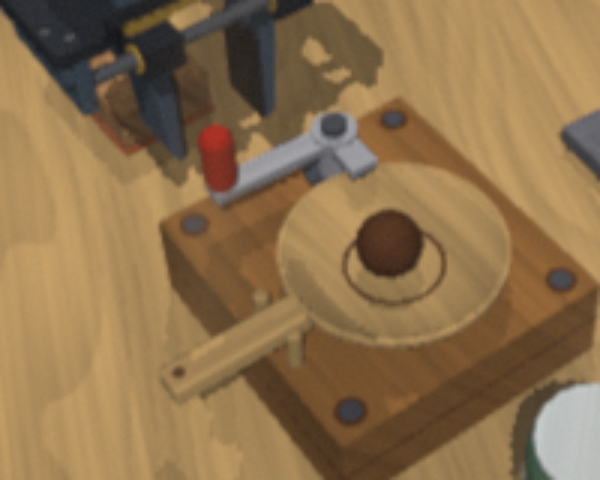

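```bash
cat >> h.py <<'E'
from scipy.spatial.transform import Rotation as Ro
def wproj(s,f,X):
    Rt=Ro.from_euler('xyz',s['ee_rot'],degrees=True).as_matrix()
    p=Rt.T@(np.array(X)-s['ee_pos']); T=np.array(f['T_tool_cam']); c=T[:3,:3].T@(p-T[:3,3])
    fl=210/np.tan(np.radians(f['fov_y']/2)); r=np.hypot(c[0],c[1]); th=np.arctan2(r,c[2])
    return np.array([f['cx']+fl*th*c[0]/r, f['cy']+fl*th*c[1]/r])
def W(q):
    p=np.load('p.npy'); c,s=np.cos(p[2]),np.sin(p[2]); return np.array([p[0]+c*q[0]-s*q[1],p[1]+s*q[0]+c*q[1],q[2]])
E
python3 - <<'E'
from h import *; import pickle
s,f=pickle.load(open('pics/w1.pkl','rb'))
for q in [(-55,87,134),(-55,87,99),(20,87,93),(88,115,60),(-88,115,60),(-145,0,82)]: print(q,wproj(s,f,W(q)))
a=cv2.imread('pics/w1.png')[150:350,200:440]; cv2.imwrite('pics/w1c.png',cv2.resize(a,None,fx=3,fy=3))
E
```

```text
(-55, 87, 134) [273.19329435 241.9283434 ]
(-55, 87, 99) [273.35663304 223.97457332]
(20, 87, 93) [371.4510581  221.20554131]
(88, 115, 60) [434.01266533 179.03390493]
(-88, 115, 60) [233.50780234 176.21228091]
(-145, 0, 82) [173.57539631 307.63936025]
```

View pics/w1c.png

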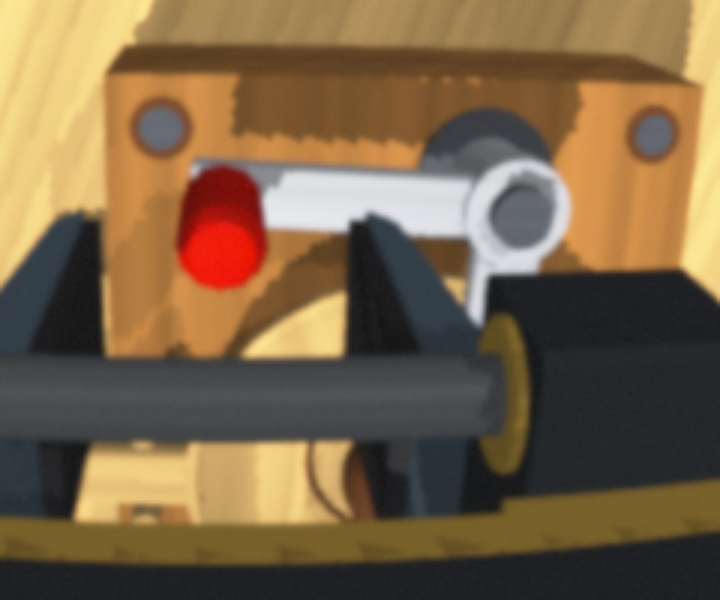

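The wrist view shows the knob at (274,236) and the fingers straddling it along the lever. The block's corners agree with the fit within about 2 px. I'll go down and grip the knob.

jog_arm:
  series:
    - [[-0.5,-1,-35],[0,0,0],0.5]
    - [[-0.5,-1,-52],[0,0,0],0.5]
    - [[-0.5,-1,-52],[0,0,0],0.5]
    - [[-0.5,-1,-52],[0,0,0],0.15]
    - [[-0.5,-1,-52],[0,0,0],0.15]
  squeeze: 12

```text
time_s: 1.92
ee_pos: [472.4, -28.6, 291.0]
ee_rot: [-179.9, 0.3, 20.2]
force: [0.5, -0.3, 0.1]
gripper_width: 35.0
```

jog_arm:
  series:
    - [[0,0,0],[0,0,0],0.1]
    - [[0,0,0],[0,0,0],0.1]
    - [[0,0,0],[0,0,0],0.1]
    - [[0,0,0],[0,0,0],0.1]
    - [[0,0,0],[0,0,0],0.1]
  squeeze: 12

```text
time_s: 2.33
ee_pos: [473.6, -28.7, 292.7]
ee_rot: [180.0, 0.0, 20.2]
force: [2.6, -0.2, 7.0]
gripper_width: 19.7
```

Gripped at 19.7 mm width, 75 mm from the pivot as expected. I'll swing it clockwise on the arc.

jog_arm:
  series:
    - [[-3.3,10.8,0],[0,0,0],0.1]
    - [[-4.9,22.1,0],[0,0,0],0.1]
    - [[-4.7,33.3,0],[0,0,0],0.1]
    - [[-2.8,44.5,0],[0,0,0],0.1]
    - [[0.8,55.3,0],[0,0,0],0.1]

```text
time_s: 2.75
ee_pos: [473.6, 27.0, 292.8]
ee_rot: [180.0, 0.2, 20.2]
force: [-3.1, -4.2, 3.9]
gripper_width: 19.5
```

jog_arm:
  series:
    - [[5.8,9.7,0],[0,0,0],0.1]
    - [[12.4,18.8,0],[0,0,0],0.1]
    - [[20.3,27,0],[0,0,0],0.1]
    - [[29.4,33.8,0],[0,0,0],0.1]
    - [[39.3,39.2,0],[0,0,0],0.1]

```text
time_s: 3.17
ee_pos: [510.8, 68.2, 292.0]
ee_rot: [-179.7, 0.6, 20.2]
force: [-7.5, 1.8, 2.5]
gripper_width: 19.7
```

jog_arm:
  series:
    - [[0,0,0],[0,0,0],0.1]
    - [[0,0,0],[0,0,0],0.5]
    - [[0,0,0],[0,0,0],0.5]
    - [[0,0,0],[0,0,0],0.5]
    - [[0,0,0],[0,0,0],0.5]

```text
time_s: 3.58
ee_pos: [510.5, 68.3, 291.9]
ee_rot: [-179.7, 0.7, 20.2]
force: [-0.9, 0.4, 0.5]
gripper_width: 43.3
```

```bash
cat >> h.py <<'E'
def delta(pos,yaw,s=None):
    s=s or telemetry.state()
    R=Ro.from_euler('xyz',s['ee_rot'],degrees=True); T=Ro.from_euler('xyz',[180,0,yaw],degrees=True)
    return (np.array(pos)-s['ee_pos']).round(1),(T*R.inv()).as_rotvec().round(4),s['ee_pos'].round(1),s['ee_rot'].round(2)
E
python3 - <<'E'
from h import *
print(delta([444.1,-131.5,360],-69.8))
E
```

```text
(array([ -66.4, -199.8,   68.1]), array([-0.0112, -0.0089, -1.5701]), array([510.5,  68.3, 291.9]), array([-179.67,    0.66,   20.16]))
```

jog_arm:
  series:
    - [[0,0,40],[0,0,0],0.5]
    - [[0,0,68],[0,0,-0.12],0.5]
    - [[-66.4,-199.8,68],[-0.011,-0.009,-1.57],0.5]
    - [[-66.4,-199.8,68],[-0.011,-0.009,-1.57],0.5]
    - [[-66.4,-199.8,68],[-0.011,-0.009,-1.57],0.5]

```text
time_s: 4.0
ee_pos: [470.3, -51.1, 360.5]
ee_rot: [-179.8, 0.5, -8.4]
force: [-0.1, -0.3, 0.0]
gripper_width: 45.6
```

Run:
```python
from h import *
print(delta([444.1,-131.5,330],-69.8))
```

```text
(array([-26.2, -80.4, -30.5]), array([-0.0078, -0.0047, -1.071 ]), array([470.3, -51.1, 360.5]), array([-179.83,    0.47,   -8.43]))
```

jog_arm:
  series:
    - [[-26.2,-80.4,0],[-0.008,-0.005,-1.07],0.5]
    - [[-26.2,-80.4,0],[-0.008,-0.005,-1.07],0.5]
    - [[-26.2,-80.4,0],[-0.008,-0.005,-1.07],0.5]
    - [[-26.2,-80.4,0],[-0.008,-0.005,-1.07],0.5]
    - [[-26.2,-80.4,-15],[-0.008,-0.005,-1.07],0.5]

```text
time_s: 4.42
ee_pos: [444.3, -132.9, 347.7]
ee_rot: [-179.8, -0.1, -44.5]
force: [1.3, 0.2, 0.2]
gripper_width: 45.4
```

Run:
```python
from h import *
print(delta([444.1,-131.5,330],-69.8))
```

```text
(array([ -0.2,   1.4, -17.7]), array([-0.0006,  0.0031, -0.4407]), array([ 444.3, -132.9,  347.7]), array([-1.7983e+02, -7.0000e-02, -4.4550e+01]))
```

jog_arm:
  series:
    - [[-0.2,1.4,0],[0,0.003,-0.44],0.5]
    - [[-0.2,1.4,-10],[0,0.003,-0.44],0.5]
    - [[-0.2,1.4,-17],[0,0.003,-0.44],0.5]
    - [[-0.2,1.4,-17],[0,0.003,-0.44],0.5]
    - [[-0.2,1.4,-17],[0,0.003,-0.44],0.5]

```text
time_s: 4.83
ee_pos: [443.7, -131.5, 330.3]
ee_rot: [180.0, 0.1, -69.9]
force: [-0.3, 1.0, -0.4]
gripper_width: 45.8
```

Run:
```python
from h import *
s,f=snap('wrist','w2');snap('side','s2')
print(delta([444.1,-131.5,247],-69.8,s))
for q in [(-145,0,82),(-77,16,84),(-77,-16,84),(-88,0,82)]: print(q,wproj(s,f,W(q)))
cv2.imwrite('pics/w2c.png',cv2.resize(cv2.imread('pics/w2.png')[150:370,150:400],None,fx=2.4,fy=2.4))
cv2.imwrite('pics/s2c.png',cv2.resize(cv2.imread('pics/s2.png')[150:350,150:370],None,fx=3,fy=3))
```

```text
(array([  0.4,   0. , -83.3]), array([-0.0013, -0.0007,  0.001 ]), array([ 443.7, -131.5,  330.3]), array([ 1.7999e+02,  8.0000e-02, -6.9860e+01]))
(-145, 0, 82) [275.02416042 251.99667619]
(-77, 16, 84) [252.1239739  163.34303105]
(-77, -16, 84) [297.74329511 163.29465426]
(-88, 0, 82) [274.95115655 178.14055318]
```

View pics/w2.png

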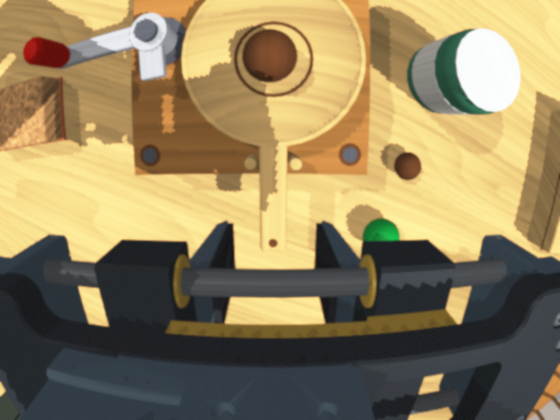

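View pics/s2c.png

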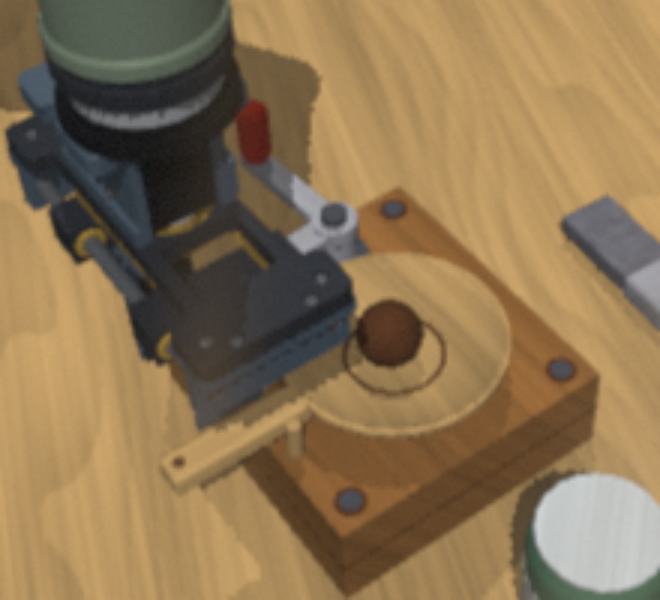

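The wrist view shows the lever swung aside: pivot (150,32), knob (47,50). The handle end at (273,249) is centred between the fingers, with the dowels at (250,163) and (296,163). I'll go down to it.

jog_arm:
  series:
    - [[0.2,0,-30],[0,0,0],0.5]
    - [[0.2,0,-55],[0,0,0],0.5]
    - [[0.2,0,-75],[0,0,0],0.5]
    - [[0.2,0,-83],[0,0,0],0.5]
    - [[0.2,0,-83],[0,0,0],0.5]

```text
time_s: 5.35
ee_pos: [443.7, -131.4, 246.5]
ee_rot: [179.9, 0.2, -69.6]
force: [-1.1, -0.4, 0.3]
gripper_width: 45.5
```

Run:
```python
from h import *
print(delta([444.1,-131.5,247],-69.8))
```

```text
(array([ 0.4, -0.1,  0.5]), array([-0.0019, -0.003 , -0.0034]), array([ 443.7, -131.4,  246.5]), array([ 1.7988e+02,  1.6000e-01, -6.9600e+01]))
```

jog_arm:
  series:
    - [[0.2,0,0.5],[-0.002,-0.003,-0.003],0.35]
    - [[0.2,0,0.5],[-0.002,-0.003,-0.003],0.27]
    - [[0.2,0,0.5],[-0.002,-0.003,-0.003],0.2]
    - [[0.2,0,0.5],[-0.002,-0.003,-0.003],0.1]
    - [[0.2,0,0.5],[-0.002,-0.003,-0.003],0.1]
  squeeze: 15

```text
time_s: 5.77
ee_pos: [444.1, -131.4, 247.8]
ee_rot: [-179.9, -0.1, -69.8]
force: [-0.1, 1.3, 1.4]
gripper_width: 20.3
```

jog_arm:
  series:
    - [[0,0,0],[0,0,0],0.1]
    - [[0,0,0],[0,0,0],0.1]
    - [[0,0,0],[0,0,0],0.1]
    - [[0,0,0],[0,0,0],0.1]
    - [[0,0,0],[0,0,0],0.1]
  squeeze: 55

```text
time_s: 6.18
ee_pos: [444.1, -131.4, 247.8]
ee_rot: [-179.9, -0.1, -69.8]
force: [-0.6, -0.3, 0.8]
gripper_width: 19.5
```

Run:
```python
from h import *
print(delta([444.1,-131.5,247],-69.8),telemetry.state()['torque'])
```

```text
(array([-0. , -0.1, -0.8]), array([ 0.0004,  0.0017, -0.0005]), array([ 444.1, -131.4,  247.8]), array([-1.7992e+02, -6.0000e-02, -6.9770e+01])) [0.09512634 0.06771824 0.03639696]
```

Gripped firmly at 19.5 mm. I'll lift gently.

jog_arm:
  series:
    - [[0,0,1],[0,0,0],0.1]
    - [[0,0,3],[0,0,0],0.1]
    - [[0,0,6],[0,0,0],0.1]
    - [[0,0,9],[0,0,0],0.1]
    - [[0,0,12],[0,0,0],0.1]

```text
time_s: 6.6
ee_pos: [444.1, -131.4, 260.1]
ee_rot: [-179.9, -0.1, -69.8]
force: [-0.3, -0.0, -1.2]
gripper_width: 19.6
```

Run:
```python
from h import *
s,f=snap('side','s3');snap('wrist','w3')
print(delta([444.1,-131.5,380],-69.8,s),s['torque'],s['force'])
cv2.imwrite('pics/s3c.png',cv2.resize(cv2.imread('pics/s3.png')[150:350,150:370],None,fx=3,fy=3))
```

```text
(array([-0.000e+00, -1.000e-01,  1.199e+02]), array([ 0.0004,  0.0015, -0.0005]), array([ 444.1, -131.4,  260.1]), array([-1.7993e+02, -5.0000e-02, -6.9770e+01])) [0.00761759 0.1556909  0.05153816] [-0.33955298 -0.00586622 -1.17569264]
```

View pics/s3c.png

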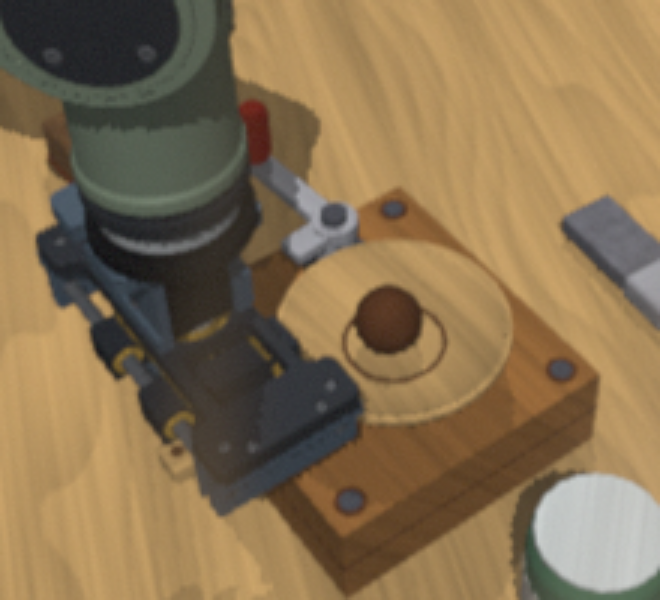

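View pics/w3.png

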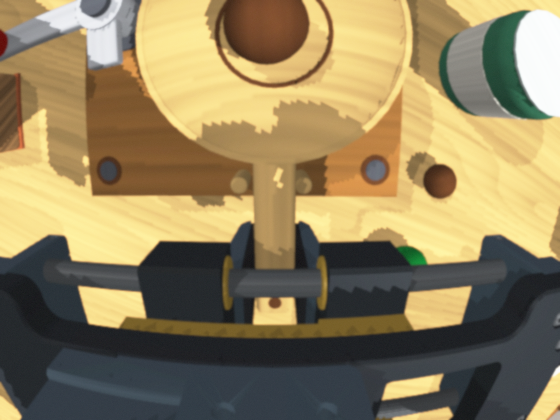

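The plate lifts level, with the ball still in the ring (side crop 389,320).

jog_arm:
  series:
    - [[0,0,2],[0,0,0],0.1]
    - [[0,0,6],[0,0,0],0.1]
    - [[0,0,12],[0,0,0],0.1]
    - [[0,0,20],[0,0,0],0.1]
    - [[0,0,28],[0,0,0],0.1]

```text
time_s: 7.12
ee_pos: [444.2, -131.4, 289.2]
ee_rot: [-179.9, -0.1, -69.8]
force: [0.0, -0.5, -1.5]
gripper_width: 19.8
```

jog_arm:
  series:
    - [[0,0,8],[0,0,0],0.1]
    - [[0,0,16],[0,0,0],0.1]
    - [[0,0,24],[0,0,0],0.1]
    - [[0,0,32],[0,0,0],0.1]
    - [[0,0,40],[0,0,0],0.1]

```text
time_s: 7.53
ee_pos: [444.2, -131.4, 330.2]
ee_rot: [-179.9, -0.1, -69.8]
force: [-0.1, -0.7, -2.2]
gripper_width: 19.5
```

jog_arm:
  series:
    - [[0,0,8],[0,0,0],0.1]
    - [[0,0,16],[0,0,0],0.1]
    - [[0,0,24],[0,0,0],0.1]
    - [[0,0,32],[0,0,0],0.1]
    - [[0,0,40],[0,0,0],0.1]

```text
time_s: 7.95
ee_pos: [444.1, -131.4, 370.9]
ee_rot: [-179.9, -0.1, -69.8]
force: [-0.0, -0.3, -2.0]
gripper_width: 19.7
```

jog_arm:
  series:
    - [[0,0,7],[0,0,0],0.1]
    - [[0,0,12],[0,0,0],0.1]
    - [[0,0,16],[0,0,0],0.1]
    - [[0,0,19],[0,0,0],0.1]
    - [[0,0,20],[0,0,0],0.1]

```text
time_s: 8.37
ee_pos: [444.2, -131.4, 391.3]
ee_rot: [-179.9, -0.1, -69.8]
force: [0.3, -0.4, -1.9]
gripper_width: 19.4
```

Run:
```python
from h import *
s,f=snap('wrist','w4');t,g=snap('side','s4')
print(delta([444.1,-131.5,390],-69.8,s),s['torque'],s['force'])
dz=s['ee_pos'][2]-247.8
for q in [(-65,0,83),(0,0,85),(0,28,69.1),(0,-28,69.1),(28,0,69.1),(-28,0,69.1)]: print(q,wproj(s,f,W(q)+[0,0,dz]))
cv2.imwrite('pics/s4c.png',cv2.resize(cv2.imread('pics/s4.png')[80:330,150:400],None,fx=2.4,fy=2.4))
```

```text
(array([-0.1, -0.1, -1.3]), array([ 0.0008,  0.003 , -0.0005]), array([ 444.2, -131.4,  391.3]), array([-1.7986e+02, -1.0000e-01, -6.9770e+01])) [-0.03062807  0.14184107  0.02753899] [ 0.30818873 -0.35112132 -1.89542827]
(-65, 0, 83) [273.80898739 163.69021468]
(0, 0, 85) [273.80062435  19.85086446]
(0, 28, 69.1) [216.48734732  30.99490533]
(0, -28, 69.1) [331.14655727  30.96801617]
(28, 0, 69.1) [273.82794137 -21.04735416]
(-28, 0, 69.1) [273.8086082   84.39660755]
```

View pics/s4c.png

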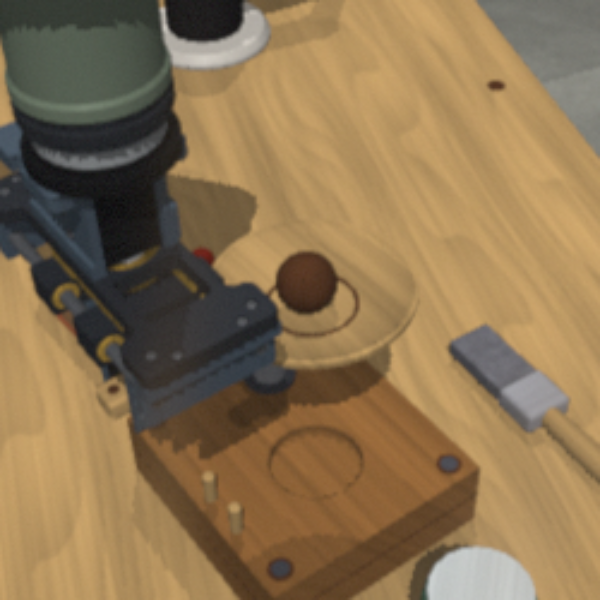

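View pics/w4.png

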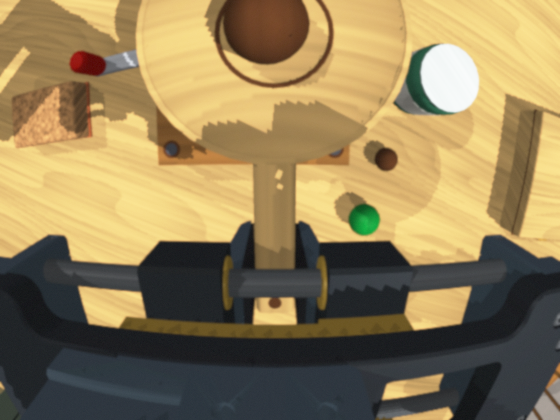

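The wrist view shows the plate level: rim and ring land within about 2 px of the level prediction. The ball at (266,22) is about 4 mm off centre, well inside the ring, just as it was when seated. I'll now turn about the plate's centre, so the ball stays put.

```bash
cat > turn.py <<'E'
import sys
from h import *
C=np.array([554.9,-90.7]); Z=391
s=telemetry.state()
R=Ro.from_euler('xyz',s['ee_rot'],degrees=True)
print('now yaw turned',(s['ee_rot'][2]+69.77).round(2),'tilt',s['ee_rot'].round(2),'center',(s['ee_pos'][:2]+118*np.array([np.cos(np.radians(s['ee_rot'][2]+89.97)),np.sin(np.radians(s['ee_rot'][2]+89.97))])).round(1), s['ee_pos'][2].round(1))
o=[]
for a in map(float,sys.argv[1:]):
    b=np.radians(20.2+a); P=np.r_[C-118*np.array([np.cos(b),np.sin(b)]),Z]
    T=Ro.from_euler('xyz',[180,0,-69.77+a],degrees=True)
    o.append([(P-s['ee_pos']).round(1).tolist(),(T*R.inv()).as_rotvec().round(3).tolist(),0.1])
print(o)
E
python3 turn.py 0.3 1 2 3.5 5.5
```

```text
now yaw turned -0.0 tilt [-1.7988e+02 -8.0000e-02 -6.9770e+01] center [554.9 -90.7] 390.9
[[[0.3, -0.6, 0.1], [0.001, 0.002, 0.005], 0.1], [[0.8, -2.0, 0.1], [0.001, 0.002, 0.018], 0.1], [[1.5, -3.9, 0.1], [0.001, 0.002, 0.035], 0.1], [[2.7, -6.7, 0.1], [0.001, 0.003, 0.061], 0.1], [[4.5, -10.5, 0.1], [0.0, 0.003, 0.096], 0.1]]
```

jog_arm:
  series:
    - [[0.3,-0.6,0.1],[0.001,0.002,0.005],0.1]
    - [[0.8,-2.0,0.1],[0.001,0.002,0.018],0.1]
    - [[1.5,-3.9,0.1],[0.001,0.002,0.035],0.1]
    - [[2.7,-6.7,0.1],[0.001,0.003,0.061],0.1]
    - [[4.5,-10.5,0.1],[0.0,0.003,0.096],0.1]

```text
time_s: 8.88
ee_pos: [448.6, -142.1, 390.8]
ee_rot: [179.9, 0.0, -64.1]
force: [-0.7, -0.8, -1.0]
gripper_width: 19.7
```

```bash
python3 turn.py 8.1 10.7 13.3 15.9 18.5
```

```text
now yaw turned 5.64 tilt [179.94   0.   -64.13] center [554.8 -90.6] 390.8
[[[2.4, -4.6, 0.2], [0.0, -0.001, 0.043], 0.1], [[5.0, -9.2, 0.2], [0.0, -0.001, 0.088], 0.1], [[7.9, -13.8, 0.2], [0.0, -0.001, 0.134], 0.1], [[10.9, -18.2, 0.2], [0.0, -0.001, 0.179], 0.1], [[14.2, -22.4, 0.2], [0.0, -0.001, 0.224], 0.1]]
```

Tracking is excellent; the centre stays within 0.2 mm.

jog_arm:
  series:
    - [[2.4,-4.6,0.2],[0.0,-0.001,0.043],0.1]
    - [[5.0,-9.2,0.2],[0.0,-0.001,0.088],0.1]
    - [[7.9,-13.8,0.2],[0.0,-0.001,0.134],0.1]
    - [[10.9,-18.2,0.2],[0.0,-0.001,0.179],0.1]
    - [[14.2,-22.4,0.2],[0.0,-0.001,0.224],0.1]

```text
time_s: 9.3
ee_pos: [463.0, -164.9, 390.8]
ee_rot: [180.0, -0.0, -51.1]
force: [0.2, -0.3, -2.1]
gripper_width: 19.7
```

```bash
python3 turn.py 21.1 23.7 26.3 28.9 31.5
```

```text
now yaw turned 18.64 tilt [ 1.7997e+02 -2.0000e-02 -5.1130e+01] center [554.9 -90.9] 390.8
[[[3.3, -3.7, 0.2], [0.001, -0.0, 0.043], 0.1], [[6.9, -7.6, 0.2], [0.001, -0.0, 0.088], 0.1], [[10.7, -11.4, 0.2], [0.001, -0.0, 0.134], 0.1], [[14.6, -15.0, 0.2], [0.001, -0.0, 0.179], 0.1], [[18.8, -18.4, 0.2], [0.001, -0.0, 0.224], 0.1]]
```

jog_arm:
  series:
    - [[3.3,-3.7,0.2],[0.001,0,0.043],0.1]
    - [[6.9,-7.6,0.2],[0.001,0,0.088],0.1]
    - [[10.7,-11.4,0.2],[0.001,0,0.134],0.1]
    - [[14.6,-15.0,0.2],[0.001,0,0.179],0.1]
    - [[18.8,-18.4,0.2],[0.001,0,0.224],0.1]

```text
time_s: 9.72
ee_pos: [482.0, -183.8, 390.7]
ee_rot: [180.0, 0.0, -38.1]
force: [-0.1, -0.2, -1.9]
gripper_width: 19.8
```

```bash
python3 turn.py 34.1 36.7 39.3 41.9 44.5
```

```text
now yaw turned 31.64 tilt [ 1.800e+02  3.000e-02 -3.813e+01] center [555. -91.] 390.7
[[[4.0, -2.8, 0.3], [-0.0, -0.0, 0.043], 0.1], [[8.4, -5.8, 0.3], [-0.0, -0.0, 0.088], 0.1], [[13.0, -8.6, 0.3], [-0.0, -0.0, 0.134], 0.1], [[17.6, -11.2, 0.3], [-0.0, -0.0, 0.179], 0.1], [[22.4, -13.6, 0.3], [-0.0, -0.0, 0.224], 0.1]]
```

jog_arm:
  series:
    - [[4.0,-2.8,0.3],[0,0,0.043],0.1]
    - [[8.4,-5.8,0.3],[0,0,0.088],0.1]
    - [[13.0,-8.6,0.3],[0,0,0.134],0.1]
    - [[17.6,-11.2,0.3],[0,0,0.179],0.1]
    - [[22.4,-13.6,0.3],[0,0,0.224],0.1]

```text
time_s: 10.13
ee_pos: [504.8, -197.8, 390.7]
ee_rot: [180.0, 0.0, -25.1]
force: [-0.2, -0.1, -1.5]
gripper_width: 20.0
```

```bash
python3 turn.py 47.1 49.7 52.3 54.9 57.5
```

```text
now yaw turned 44.65 tilt [ 1.7998e+02  4.0000e-02 -2.5120e+01] center [554.9 -91. ] 390.7
[[[4.6, -1.8, 0.3], [-0.0, -0.001, 0.043], 0.1], [[9.6, -3.7, 0.3], [0.0, -0.001, 0.088], 0.1], [[14.6, -5.4, 0.3], [0.0, -0.001, 0.134], 0.1], [[19.8, -6.9, 0.3], [0.0, -0.001, 0.179], 0.1], [[25.0, -8.2, 0.3], [0.0, -0.001, 0.224], 0.1]]
```

jog_arm:
  series:
    - [[4.6,-1.8,0.3],[0,-0.001,0.043],0.1]
    - [[9.6,-3.7,0.3],[0,-0.001,0.088],0.1]
    - [[14.6,-5.4,0.3],[0,-0.001,0.134],0.1]
    - [[19.8,-6.9,0.3],[0,-0.001,0.179],0.1]
    - [[25.0,-8.2,0.3],[0,-0.001,0.224],0.1]

```text
time_s: 10.55
ee_pos: [530.2, -206.4, 390.7]
ee_rot: [180.0, -0.0, -12.1]
force: [0.7, 0.4, -1.5]
gripper_width: 19.5
```

```bash
python3 turn.py 60.1 62.7 65.3 67.9 70.5
```

```text
now yaw turned 57.65 tilt [ 1.7999e+02 -2.0000e-02 -1.2120e+01] center [555. -91.] 390.7
[[[4.8, -0.6, 0.3], [0.0, 0.0, 0.043], 0.1], [[10.1, -1.4, 0.3], [0.0, 0.0, 0.088], 0.1], [[15.5, -1.9, 0.3], [0.0, 0.0, 0.134], 0.1], [[20.8, -2.2, 0.3], [0.0, 0.0, 0.179], 0.1], [[26.2, -2.3, 0.3], [0.0, 0.0, 0.224], 0.1]]
```

jog_arm:
  series:
    - [[4.8,-0.6,0.3],[0,0,0.043],0.1]
    - [[10.1,-1.4,0.3],[0,0,0.088],0.1]
    - [[15.5,-1.9,0.3],[0,0,0.134],0.1]
    - [[20.8,-2.2,0.3],[0,0,0.179],0.1]
    - [[26.2,-2.3,0.3],[0,0,0.224],0.1]

```text
time_s: 10.97
ee_pos: [556.8, -209.1, 390.7]
ee_rot: [180.0, -0.0, 0.9]
force: [0.7, 0.7, -2.0]
gripper_width: 19.8
```

```bash
python3 turn.py 73.1 75.7 78.3 80.9 83.5
```

```text
now yaw turned 70.66 tilt [ 1.7998e+02 -2.0000e-02  8.9000e-01] center [555.1 -91.1] 390.7
[[[4.9, 0.6, 0.3], [0.0, 0.0, 0.043], 0.1], [[10.2, 1.0, 0.3], [0.0, 0.0, 0.088], 0.1], [[15.5, 1.7, 0.3], [0.0, 0.0, 0.133], 0.1], [[20.8, 2.6, 0.3], [0.0, 0.0, 0.179], 0.1], [[26.0, 3.7, 0.3], [0.0, 0.0, 0.224], 0.1]]
```

jog_arm:
  series:
    - [[4.9,0.6,0.3],[0,0,0.043],0.1]
    - [[10.2,1.0,0.3],[0,0,0.088],0.1]
    - [[15.5,1.7,0.3],[0,0,0.133],0.1]
    - [[20.8,2.6,0.3],[0,0,0.179],0.1]
    - [[26.0,3.7,0.3],[0,0,0.224],0.1]

```text
time_s: 11.38
ee_pos: [583.3, -205.7, 390.6]
ee_rot: [180.0, -0.0, 13.9]
force: [0.2, 0.9, -1.7]
gripper_width: 19.6
```

```bash
python3 turn.py 85.8 87.6 89 89.8 90
```

```text
now yaw turned 83.66 tilt [ 1.7996e+02 -2.0000e-02  1.3890e+01] center [555.1 -91.1] 390.6
[[[4.1, 1.6, 0.4], [0.001, 0.001, 0.037], 0.1], [[7.6, 2.6, 0.4], [0.001, 0.001, 0.069], 0.1], [[10.4, 3.6, 0.4], [0.001, 0.001, 0.093], 0.1], [[11.9, 4.1, 0.4], [0.001, 0.001, 0.107], 0.1], [[12.3, 4.2, 0.4], [0.001, 0.001, 0.111], 0.1]]
```

jog_arm:
  series:
    - [[4.1,1.6,0.4],[0.001,0.001,0.037],0.1]
    - [[7.6,2.6,0.4],[0.001,0.001,0.069],0.1]
    - [[10.4,3.6,0.4],[0.001,0.001,0.093],0.1]
    - [[11.9,4.1,0.4],[0.001,0.001,0.107],0.1]
    - [[12.3,4.2,0.4],[0.001,0.001,0.111],0.1]

```text
time_s: 11.8
ee_pos: [595.9, -201.5, 390.8]
ee_rot: [-180.0, 0.0, 20.3]
force: [0.4, -0.3, -1.4]
gripper_width: 19.3
```

jog_arm:
  series:
    - [[0,0,0],[0,0,0],0.1]
    - [[0,0,0],[0,0,0],0.1]
    - [[0,0,0],[0,0,0],0.1]
    - [[0,0,0],[0,0,0],0.1]
    - [[0,0,0],[0,0,0],0.1]

```text
time_s: 12.22
ee_pos: [595.8, -201.6, 390.8]
ee_rot: [-180.0, 0.0, 20.3]
force: [0.3, 0.0, -1.4]
gripper_width: 19.2
```

```bash
python3 turn.py 90
python3 - <<'E'
from h import *
s,f=snap('wrist','w5');snap('side','s5');snap('scene','c5')
print(np.abs(s['qvel']).max(),s['gripper_width'])
E
```

```text
now yaw turned 90.06 tilt [-1.7997e+02  2.0000e-02  2.0290e+01] center [554.9 -90.9] 390.8
[[[-0.1, 0.1, 0.2], [-0.0, -0.001, -0.001], 0.1]]
0.15653215023879538 19.157664463180627
```

View pics/w5.png

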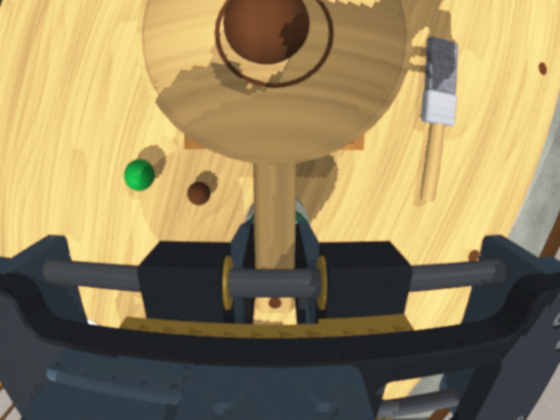

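View pics/s5.png

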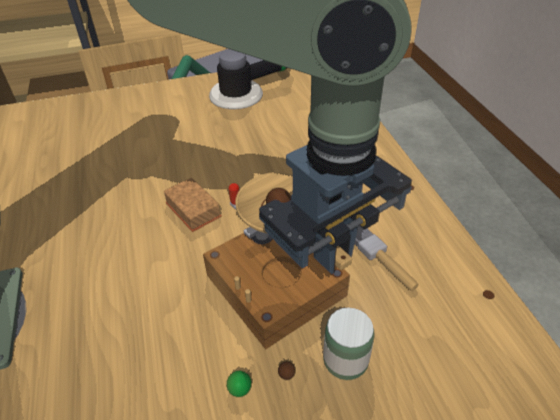

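View pics/c5.png

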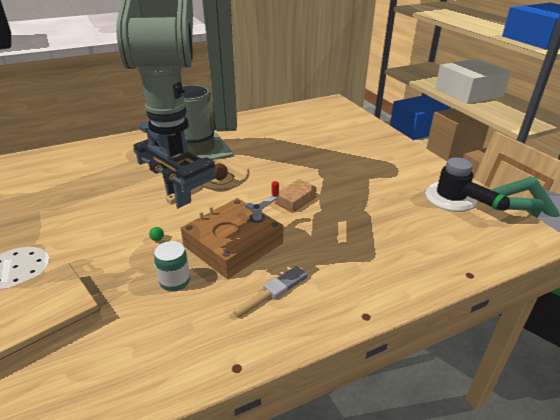

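The wrist view shows the ball still at (266,22), inside the ring (217 to 333), with the rim level. The scene and side views show the lever open and the tin, cork and brush unmoved. Handing in.

```bash
python3 -c "
from h import *
print(env.job_done())"
```

```text
the job is handed in; nothing more can be done
None
```

The job is handed in, at about 12 s of the 54 s allowed. The plate is up in the air by its handle, turned a quarter turn, with the ball still in the ring.

- **Lever:** I gripped the red knob and swung the lever open to about 1.48 rad, worked out from the gripper's position. I then let go, and the later pictures show it still open.
- **Lift:** I took the plate by its handle with a 55 N grip and raised it about 143 mm.
- **Turn:** I turned it 90.06° anticlockwise about the plate's own centre, which stayed within about 0.5 mm.

**Last checks:**
- The tool is within 0.03° of level and the joints are practically still.
- The grip width is 19.2 mm on the 20 mm handle.
- In the wrist picture the ball is about 4 mm off the middle, well inside the ring. It was off-centre by about as much before the lift.
- The tin, sanding block and brush look unmoved.
- No check failed. The only mismatch was the knob, about 3 mm off its predicted spot in one wrist picture, which did not affect the grip.

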